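# Seat a board against its stop and close three toggle clamps

## Task

Clamp the pine board in the jig using light touches of the fingertips only, without gripping or lifting anything. First nudge the board's right (free) end until its left end is home against the end stop, then press the toggle-clamp handles fully down one after another: the middle clamp first so that the board lies flat, then the left one beside the stop, then the right one. Touch gently (never more than 40 N), and leave the other things on the table where they are.

Things in the scene. Friction and masses are not known exactly. Their poses are not given: they have to be found in the camera images.
- jig: Plywood jig fixed on the table: base x -125..60, y -230..230 mm from the origin, top at z 18 mm; wooden fence (24 mm high above it) behind the board, low strip (8 mm) before it, channel 65 mm wide, end stop at the left end. Origin on the table under the board's middle when home; x points away from the robot across the board, y left along it to the stop.
- board: Planed pine board 62x262x20 mm (0.1 to 0.3 kg), lying loose in the channel of the jig, 15 to 40 mm short of the end stop. Origin at the middle of its underside, long axis y towards the end stop. It slides along the channel when its right end is pushed with about 1 to 3 N.
- stop_end (a point): Middle of the board's left end face, the end that goes to the end stop (9.5 mm above the board's underside); axes as the board.
- free_end (a point): Middle of the board's right end face, the free end that is pushed (9.5 mm above the board's underside, 27.5 mm above the table); the base reaches at least 54 mm beyond it.
- end_stop (a point): Middle of the face of the end stop (62 mm wide, 24 mm high above the base), which looks along the jig's -y; axes as the jig. The board is home when point stop_end meets it.
- clamp_middle: Base of the middle clamp: a horizontal steel toggle clamp on the jig's aluminium track. Origin on the track, 19 mm above the table, below the arm's pivot; x points over the board, as the jig's x. The arm ends 55 mm ahead in a rubber-tipped spindle that comes down on the board. The clamps stand 80 to 104 mm apart along y.
- clamp_middle_handle (a joint): Handle of the middle clamp, rad, measured against the clamp's arm, which the linkage turns with it: 0 at the start (handle up at about 55 degrees), 1.74 fully down at its stop (handle level, arm on the board; over 1.66 counts). The handle swings only 52 degrees. It needs about 2 to 5 N at the grip and stays where it is left.
- clamp_middle_grip (a point): Top of that handle's black grip (17 mm thick), 20 mm from its tip; moves with it. Handle up: x -66, z 138 mm from the clamp's origin (157 mm above the table); fully down: x -99, z 63 mm (82 mm above the table). It moves in an arc down and towards the robot; a fingertip pressed straight down on it slides along the grip and also brings it down.
- clamp_left: Base of the left clamp, beside the end stop: a horizontal steel toggle clamp on the jig's aluminium track. Origin on the track, 19 mm above the table, below the arm's pivot; x points over the board, as the jig's x. The arm ends 55 mm ahead in a rubber-tipped spindle that comes down on the board. The clamps stand 80 to 104 mm apart along y.
- clamp_left_handle (a joint): Handle of the left clamp, beside the end stop, rad, measured against the clamp's arm, which the linkage turns with it: 0 at the start (handle up at about 55 degrees), 1.74 fully down at its stop (handle level, arm on the board; over 1.66 counts). The handle swings only 52 degrees. It needs about 2 to 5 N at the grip and stays where it is left.
- clamp_left_grip (a point): Top of that handle's black grip (17 mm thick), 20 mm from its tip; moves with it. Handle up: x -66, z 138 mm from the clamp's origin (157 mm above the table); fully down: x -99, z 63 mm (82 mm above the table). It moves in an arc down and towards the robot; a fingertip pressed straight down on it slides along the grip and also brings it down.
- clamp_right: Base of the right clamp, at the board's free end: a horizontal steel toggle clamp on the jig's aluminium track. Origin on the track, 19 mm above the table, below the arm's pivot; x points over the board, as the jig's x. The arm ends 55 mm ahead in a rubber-tipped spindle that comes down on the board. The clamps stand 80 to 104 mm apart along y.
- clamp_right_handle (a joint): Handle of the right clamp, at the board's free end, rad, measured against the clamp's arm, which the linkage turns with it: 0 at the start (handle up at about 55 degrees), 1.74 fully down at its stop (handle level, arm on the board; over 1.66 counts). The handle swings only 52 degrees. It needs about 2 to 5 N at the grip and stays where it is left.
- clamp_right_grip (a point): Top of that handle's black grip (17 mm thick), 20 mm from its tip; moves with it. Handle up: x -66, z 138 mm from the clamp's origin (157 mm above the table); fully down: x -99, z 63 mm (82 mm above the table). It moves in an arc down and towards the robot; a fingertip pressed straight down on it slides along the grip and also brings it down.
- offcut: Bystander, to be left alone: small mitred pine offcut 34x64x18 mm, lying on the jig's base beyond the end stop. Origin under its middle.
- pencil: Bystander, to be left alone: hexagonal pencil, 173 mm, on the table in front of the handles. Origin under its middle.
- tape_measure: Bystander, to be left alone: tape measure 36x78x60 mm, right of the jig. Origin under its middle.
- sanding: Bystander, to be left alone: red-brown rubber sanding block 69x136x41 mm, left of the jig. Origin under its middle.
- offcut_long: Bystander, to be left alone: pine offcut 40x74x21 mm at the front left of the table. Origin under its middle.
- screwdriver: Bystander, to be left alone: flat screwdriver 208 mm long, front right. Origin under its middle.

How it is judged:
On the way, in this order (a step that is already met when the one before it is completed fails the run):
1. the board's left end is home against the end stop, all handles still up (y of stop_end in the frame of end_stop above -0.003 m and z of board in the frame of jig below 0.022 m and angle between the y axis of board and the y axis of jig, either way round below 0.03 rad and value of joint each of clamp_middle_handle, clamp_left_handle, clamp_right_handle below 0.9 rad), for 0.2 s.
2. the middle handle is fully down, the outer two still up (y of stop_end in the frame of end_stop above -0.003 m and z of board in the frame of jig below 0.022 m and angle between the y axis of board and the y axis of jig, either way round below 0.03 rad and value of joint clamp_middle_handle above 1.66 rad and value of joint each of clamp_left_handle, clamp_right_handle below 0.9 rad), for 0.2 s.
3. then the left handle is fully down, the right one still up (y of stop_end in the frame of end_stop above -0.003 m and z of board in the frame of jig below 0.022 m and angle between the y axis of board and the y axis of jig, either way round below 0.03 rad and value of joint each of clamp_middle_handle, clamp_left_handle above 1.66 rad and value of joint clamp_right_handle below 0.9 rad), for 0.2 s.
4. then the right handle is fully down (y of stop_end in the frame of end_stop above -0.003 m and z of board in the frame of jig below 0.022 m and angle between the y axis of board and the y axis of jig, either way round below 0.03 rad and value of joint each of clamp_middle_handle, clamp_left_handle, clamp_right_handle above 1.66 rad), for 0.2 s.
At the end, for the whole second after the job is handed in: The board's left end is within 3 mm of the end stop, the board lies flat in its channel at rest; all three handles are fully down (joint over 1.66 of 1.74 rad) and stay there, each clamp's rubber tip pressing on the board with over 1 N; no bystander has moved 20 mm (all of step 4 and contact force between each of clamp_middle, clamp_left, clamp_right and board above 1 N and linear speed of board below 0.01 m/s and distance of each of offcut, pencil, tape_measure, sanding, offcut_long, screwdriver from where it was at the start of the episode below 0.02 m); the robot touches nothing.
It fails at once if the board is lifted off the jig's base (over 10 mm) (z of board in the frame of jig above 0.028 m).
It fails at once if the fingers push the board or a clamp with over 40 N (contact force between the fingers and board above 40 N or contact force between the fingers and clamp_middle above 40 N or contact force between the fingers and clamp_left above 40 N or contact force between the fingers and clamp_right above 40 N).
It fails at once if a bystander is moved by 20 mm or more (distance of any of offcut, pencil, tape_measure, sanding, offcut_long, screwdriver from where it was at the start of the episode above 0.02 m).
It also fails if it takes over 67 s, if anything falls off the work surface, if the arm or the gripper's body presses on something with over 40 N, if the wrist force passes 120 N, or if a joint passes its speed limit or range.

## Robot

A 6-joint arm with a two-finger parallel gripper is mounted at the origin on a cart in front of the work surface, level with it; the furniture and walls round the work are solid. World frame = base frame: x ahead of the robot, y to its left, z up, the work surface at z = 0. Lengths are in m, angles in rad, forces in N, time in s.
With the tool pointing down it reaches from about 0.325 to 0.925 m from the base axis. Payload 3.1 kg.
Tool frame: the origin (TCP) lies at the very end of the fingers, on their centre line; the grasp point (between the pads) lies 19 mm behind it (ctrl.grasp_offset is the distance from the TCP to the grasp point, in m); z points along the fingers, y is the line along which they close (so a half turn about z gives the same grasp; the last joint's range is limited). The gripper opens to 85 mm and grips with 20 to 120 N. Pads are 22 mm wide; open, the fingers measure 114 mm over their backs; the gripper's body (76 mm by 85 mm) begins 54 mm behind the grasp point. The pads swing forward as they close: fully open they stand 13 mm farther back than shut.
Start: joints at [-0.112, 0.217, 1.613, -0, 1.311, -0.112], TCP at [0.625, 0, 0.231] pointing down, gripper open.
Joint ranges: [-2.75, 2.75], [-0.78, 2.1], [0.31, 2.55], [-1.13, 4.27], [0.13, 2.63], [-2.58, 2.58]. Speed limits (rad/s): [2.79, 2.79, 3.14, 3.14, 3.14, 3.14].

## Interface

Orientations are given as a rotation vector (axis times angle).
In Python, from plant import ctrl gives the robot as it stands. The module is installed in compiled form; this text tells all that it offers.
- The arm moves only by the shell command python3 -m jog 'ROWS' [FORCE]. ROWS is JSON, a list of rows, each an object with "gripper": the closure, from -1 (fully open) to 1 (shut); "travel": the shift along the tool's x, y, z in units of 0.3 m (1.0 is 0.3 m), a list of three; "turn": the turn, a rotation vector about the tool's x, y, z in units of 90 degrees (1.0 is 90 degrees), a list of three. In form: [{"gripper": gripper, "travel": [x, y, z], "turn": [rx, ry, rz]}, ...]. A call has 1 to 10 rows; each row is the pose to reach, as a shift and turn from the pose commanded when the call began, along the tool's axes at that moment; what a row does not reach only later rows make up. A row lasts 1/12 s, in which the tool goes at most 41.7 mm and 7.16 degrees, less where a joint would pass 70% of its speed; a pose out of reach is approached as far as the arm can. A call with a number of a shift or a turn outside -1 to 1 is refused whole. A call with a gripper value outside its range is refused whole. The fingers move at their own pace and stop on an object; FORCE is the grip in N (left out, the last holds). Time passes only in rows, so rows that repeat a pose let the fingers close. It gives the time, the measured TCP pose, the force, the opening and the grip force at its end, in the units of the state.
- ctrl.get_state(): the state, without advancing time (a new reading comes with each control period).
- ctrl.get_image(name): name is "scene" or "side" or "wrist"; returns a dict with "image" (480x640x3 uint8, red, green, blue), "z_map" (480x640 float32, m along the optical axis (not along the pixel's ray), 0 where there is no reading), "camera_matrix" (3x3 intrinsics, pixels), "R" (3x3) and "t" (3): a world point X has camera coordinates R X + t; the wrist camera has in their place "hand_eye" (4x4, takes a point from camera to tool coordinates, whose origin is the TCP and whose axes are the flange's). Camera axes: x right, y down, z forward; pixel columns grow to the right and rows downward; lengths in m; the calibration is good to about 2 mm. A picture is of the moment at which its call begins: read the wrist's pose just before it.
- ctrl.hand_in(): hands the job in; it is judged then, once.
The state is a dict: "time_s": time; "joint_pos": joint angles; "joint_velocities": joint speeds; "tau": joint torques, N m; "ee_pos": TCP position; "orientation": TCP orientation; "ft_force": force on the tool from outside, world axes, zero at the start; "ft_torque": the same for the moment, N m; "opening": finger opening in m; "grasp_force": force on a finger pad.
Only numpy, scipy, OpenCV 4.12 (cv2) and the standard library are available. Lean on these libraries where they do the work, as an engineer would, in place of code of your own. Each camera call takes 0.05 s, during which the arm holds its last target. There are 200 camera calls.

## Working session

There is one attempt and no reset: what is moved stays moved. The work goes in short steps, Python scripts to look and compute and a shell command to move; the robot and the scene stay as the last step left them, time stands still between calls to the robot, and variables do not carry over. Pictures are saved under pics/ and viewed, at most 10 in all, crops included, and the job is handed in when it is done.

```bash
mkdir -p pics
cat > h.py <<'E'
import numpy as np, cv2
from plant import ctrl
def grab(n):
    d=ctrl.get_image(n); np.savez(f'{n}.npz',**d); return d
def world(d,u,v):
    z=d['z_map'][v,u]; K=d['camera_matrix']
    c=np.array([(u-K[0,2])*z/K[0,0],(v-K[1,2])*z/K[1,1],z]); return d['R'].T@(c-d['t'])
def cloud(d):
    v,u=np.mgrid[0:480,0:640]; z=d['z_map'].astype(float); K=d['camera_matrix']
    c=np.stack([(u-K[0,2])*z/K[0,0],(v-K[1,2])*z/K[1,1],z],-1); return (c-d['t'])@d['R']
E
python3 - <<'E'
from h import *
s=ctrl.get_state();print(s['time_s'],s['ee_pos'],s['orientation'],s['opening'],s['ft_force'])
for n in('scene','side'):
    d=grab(n);cv2.imwrite(f'pics/{n}0.png',d['image'][...,::-1]);print(n,-d['R'].T@d['t'],d['R'][2])
E
```

```text
0.0 [6.24178239e-01 1.19216211e-04 2.29936635e-01] [-2.22003487 -2.22017238  0.002399  ] 0.08560821240477982 [ 0.08842601 -0.05899387 -0.28490059]
scene [-0.41896344  0.85077042  0.84721182] [ 0.62212865 -0.61515927 -0.48428815]
side [0.48387512 0.96608164 1.00555023] [ 0.0378139  -0.76433432 -0.64371046]
```

View pics/scene0.png

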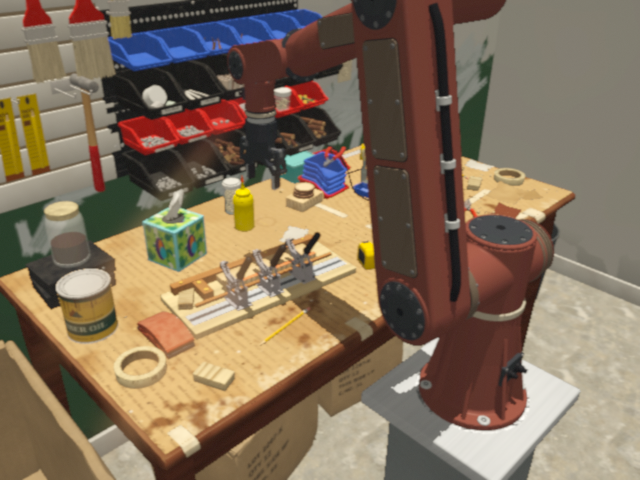

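View pics/side0.png

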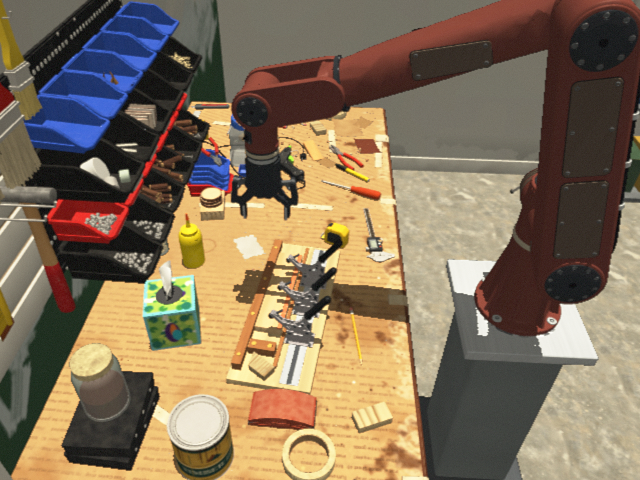

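The side view shows the jig (about 230–345, 235–390), with the end stop at the near end around (265,348), the three handles up near (333,243), (325,270) and (325,308), and the tape measure at (337,235).

Run:
```python
from h import *
d=dict(np.load('side.npz'))
im=d['image'][225:395,222:372,::-1]
cv2.imwrite('pics/c1.png',cv2.resize(im,None,fx=3.5,fy=3.5,interpolation=cv2.INTER_CUBIC))
P=cloud(d)
# top-down ortho from both cams
W=np.zeros((600,800,3),np.uint8);H=np.full((600,800),-1.)
x0,y0,s=0.36,0.62,1000.
for n in('side',):
    e=dict(np.load(n+'.npz'));Q=cloud(e)
    m=(e['z_map']>0)
    # densify via upscaling
    Qb=cv2.resize(Q.astype(np.float32),None,fx=4,fy=4,interpolation=cv2.INTER_NEAREST)
    q=Q[m];c=e['image'][m]
    ok=(q[:,2]<0.2)&(q[:,2]>-.02);q=q[ok];c=c[ok]
    o=np.argsort(q[:,2]);q=q[o];c=c[o]
    u=((y0-q[:,1])*s).astype(int);v=(( .36+.5-q[:,0])*s).astype(int)
    for uu,vv,cc in zip(u,v,c):
        if 0<=uu<800 and 0<=vv<600: cv2.circle(W,(uu,vv),1,cc[::-1].tolist(),-1)
cv2.imwrite('pics/top.png',W)
```

```text
(no output)
```

View pics/c1.png

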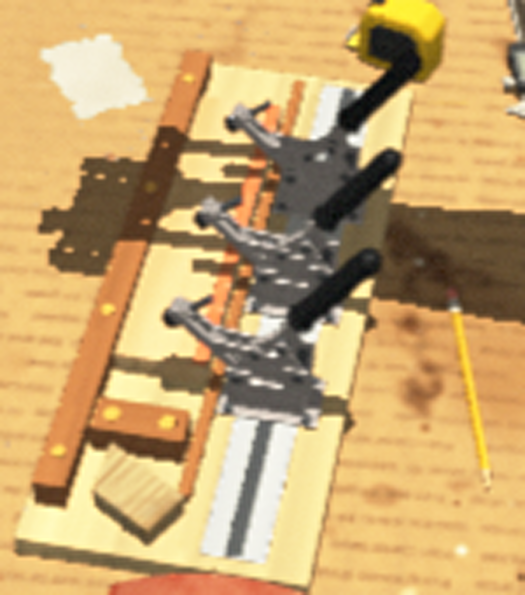

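View pics/top.png

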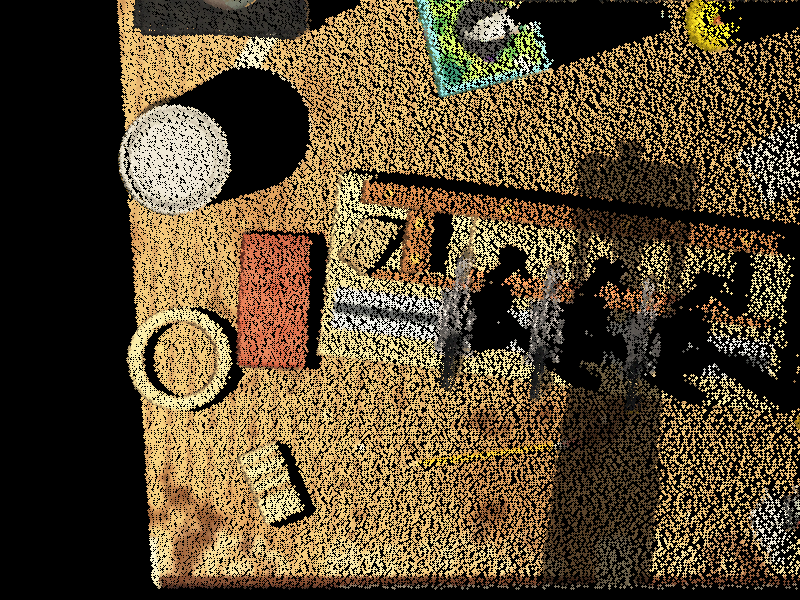

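The crop shows the base corners: front-left at (308,582), back-left at (18,545) and right-front at (413,92). The grip tips are near (395,158), (375,258) and (412,55). I'll fit the jig pose and the grips numerically.

```bash
cat >> h.py <<'E'
def ray(d,u,v,z):
    K=d['camera_matrix'];c=-d['R'].T@d['t'];r=d['R'].T@np.array([(u-K[0,2])/K[0,0],(v-K[1,2])/K[1,1],1]);return c+r*(z-c[2])/r[2]
E
python3 - <<'E'
from h import *
d=dict(np.load('side.npz'))
J=np.array([[-.125,.23],[.06,.23],[-.125,-.23]]);px=[(308,582),(18,545),(413,92)]
Wd=np.array([ray(d,222+a/3.5,225+b/3.5,.018)[:2] for a,b in px]);print(Wd)
print([np.linalg.norm(Wd[0]-Wd[i]) for i in(1,2)])
# board/base: fence front-face fit from cloud; fence top z=.042
P=cloud(d);rgb=d['image'].astype(int)
X=P.reshape(-1,3);C=rgb.reshape(-1,3);ok=(d['z_map'].ravel()>0)
m=ok&(abs(X[:,2]-.042)<.005)&(X[:,0]>.58)&(X[:,0]<.72)&(X[:,1]<.27)&(X[:,1]>-.2)&(C[:,0]-C[:,2]>60)
q=X[m][:,:2];v=cv2.fitLine(q.astype(np.float32),cv2.DIST_HUBER,0,.01,.01).ravel();print('fence',len(q),v,np.arctan2(-v[0]*np.sign(v[1]),abs(v[1])))
a=Wd.mean(0);b=J.mean(0);h=(J-b).T@(Wd-a);th=np.arctan2(h[0,1]-h[1,0],h[0,0]+h[1,1]);R=np.array([[np.cos(th),-np.sin(th)],[np.sin(th),np.cos(th)]])
o=a-R@b;print('jig',o,th,(Wd-o)@R)
# black grips in jig frame
m=ok&(X[:,2]>.09)&(X[:,2]<.19)&(C.max(1)<60)
q=X[m];qj=np.c_[(q[:,:2]-o)@R,q[:,2]]
k=(qj[:,0]>-.25)&(qj[:,0]<.0)&(abs(qj[:,1])<.2);qj=qj[k]
for lo in np.arange(-.2,.2,.01):
    t=qj[(qj[:,1]>=lo)&(qj[:,1]<lo+.01)]
    if len(t): print(round(lo,2),len(t),t[:,0].min().round(3),t[:,2].max().round(3),t.mean(0).round(3))
np.savez('jig.npz',o=o,R=R)
E
```

```text
[[ 0.50519891  0.29992948]
 [ 0.68389627  0.28463826]
 [ 0.44578871 -0.14938651]]
[np.float64(0.17935040851732104), np.float64(0.453226684900013)]
fence 2036 [0.08996533 0.9959449  0.62734133 0.10616857] -0.09008713
jig [0.59847363 0.06124324] -0.1222398826682032 [[-0.12168308  0.22553165]
 [ 0.05754539  0.23214411]
 [-0.12586231 -0.22767576]]
-0.1 52 -0.139 0.17 [-0.114 -0.093  0.144]
-0.09 113 -0.14 0.17 [-0.111 -0.087  0.135]
-0.01 2 -0.095 0.118 [-0.09  -0.001  0.113]
0.0 140 -0.138 0.173 [-0.109  0.007  0.135]
0.01 55 -0.139 0.169 [-0.115  0.011  0.137]
0.08 3 -0.132 0.169 [-0.117  0.089  0.149]
0.09 159 -0.14 0.175 [-0.112  0.096  0.14 ]
0.1 58 -0.139 0.167 [-0.111  0.101  0.135]
```

Run:
```python
from h import *
d=dict(np.load('side.npz'))
f=lambda a,b,z:ray(d,222+a/3.5,225+b/3.5,z)[:2]
for n,p,q,z in[('fence back',(184,52),(36,486),.042),('fence front',(211,58),(66,492),.042),('base front',(413,92),(308,582),.018),('track L',(318,88),(202,555),.019),('track R',(300,330),(268,560),.019)]:
    a,b=f(*p,z),f(*q,z);print(n,a,b,np.arctan2(-(b-a)[0],(b-a)[1]))
X=cloud(d).reshape(-1,3);C=d['image'].reshape(-1,3).astype(int)
m=(abs(X[:,2]-.042)<.004)&(X[:,1]<.27)&(X[:,1]>-.17)&(C[:,0]>1.5*C[:,1])&(X[:,0]>.55)&(X[:,0]<.72)
q=X[m][:,:2];v=cv2.fitLine(q.astype(np.float32),cv2.DIST_HUBER,0,.005,.01).ravel();print(len(q),v, np.arctan(-v[0]/v[1]),'fwd range',np.percentile((q-v[2:])@np.array([v[1],-v[0]]),[2,25,50,75,98]), (q[:,1].min(),q[:,1].max()))
z=np.load('jig.npz');print('offsets in jig frame',((v[2:]-z['o'])@z['R']))
# stop face : points above base z~.042 inside channel
qj=np.c_[(X[:,:2]-z['o'])@z['R'],X[:,2]]
m=(abs(qj[:,2]-.042)<.004)&(abs(qj[:,0])<.028)&(qj[:,1]>.11)&(qj[:,1]<.2);print('stop',m.sum(),np.percentile(qj[m],[3,50,97],axis=0))
m=(abs(qj[:,2]-.038)<.003)&(qj[:,0]>-.025)&(qj[:,0]<.025)&(qj[:,1]<.13)&(qj[:,1]>-.2)
print('board y',np.histogram(qj[m][:,1],np.arange(-.2,.14,.01)))
```

```text
fence back [ 0.62580877 -0.15765434] [0.67516474 0.2580406 ] -0.11817797920206759
fence front [ 0.60412191 -0.15186705] [0.65610758 0.26132873] -0.12515604432919128
base front [ 0.44578871 -0.14938651] [0.50519891 0.29992948] -0.1314610610442389
track L [ 0.52017241 -0.14810661] [0.57066451 0.28552224] -0.11591881949813364
track R [0.52077409 0.10161682] [0.53026313 0.28659762] -0.05125256122481896
1209 [0.10812117 0.9941377  0.6458063  0.12351345] -0.10833295 fwd range [-0.06806946 -0.00887985  0.00058564  0.00772448  0.01599034] (np.float64(-0.15745224871846336), np.float64(0.2574274612507757))
offsets in jig frame [0.03938652 0.0675771 ]
stop 284 [[-0.02623193  0.1296236   0.03818041]
 [-0.00074003  0.1463731   0.04224952]
 [ 0.02536193  0.19036427  0.04554124]]
board y (array([ 0,  0,  8, 21, 21, 10, 29, 37, 41, 48, 48, 48, 52, 30, 30, 17, 25,
       47, 51, 56, 52, 61, 51, 32, 29, 23, 50, 65, 64,  5,  0,  0,  4]), array([-2.00000000e-01, -1.90000000e-01, -1.80000000e-01, -1.70000000e-01,
       -1.60000000e-01, -1.50000000e-01, -1.40000000e-01, -1.30000000e-01,
       -1.20000000e-01, -1.10000000e-01, -1.00000000e-01, -9.00000000e-02,
       -8.00000000e-02, -7.00000000e-02, -6.00000000e-02, -5.00000000e-02,
       -4.00000000e-02, -3.00000000e-02, -2.00000000e-02, -1.00000000e-02,
        1.66533454e-16,  1.00000000e-02,  2.00000000e-02,  3.00000000e-02,
        4.00000000e-02,  5.00000000e-02,  6.00000000e-02,  7.00000000e-02,
        8.00000000e-02,  9.00000000e-02,  1.00000000e-01,  1.10000000e-01,
        1.20000000e-01,  1.30000000e-01]))
```

```bash
python3 -m jog '[{"gripper":1,"travel":[-0.1,-0.04,0],"turn":[0,0,0.02]},{"gripper":1,"travel":[-0.2,-0.08,0],"turn":[0,0,0.04]},{"gripper":1,"travel":[-0.3,-0.12,0],"turn":[0,0,0.06]},{"gripper":1,"travel":[-0.38,-0.15,0],"turn":[0,0,0.076]},{"gripper":1,"travel":[-0.427,-0.163,0],"turn":[0,0,0.076]},{"gripper":1,"travel":[-0.427,-0.163,0],"turn":[0,0,0.076]},{"gripper":1,"travel":[-0.427,-0.163,0],"turn":[0,0,0.076]}]'
python3 - <<'E'
from h import *
d=grab('wrist');cv2.imwrite('pics/w1.png',d['image'][...,::-1]);print(d['hand_eye'].round(3),d['camera_matrix'][0,0])
E
```

```text
time_s: 0.68
ee_pos: [0.576, -0.1282, 0.231]
orientation: [-2.35, -2.083, -0.001]
ft_force: [-0.0, 0.5, 0.2]
opening: 0.001
grasp_force: 0.0
[[ 0.001 -0.963 -0.269  0.069]
 [ 1.     0.001  0.     0.   ]
 [-0.    -0.269  0.963 -0.143]
 [ 0.     0.     0.     1.   ]] 373.2989331340383
```

View pics/w1.png

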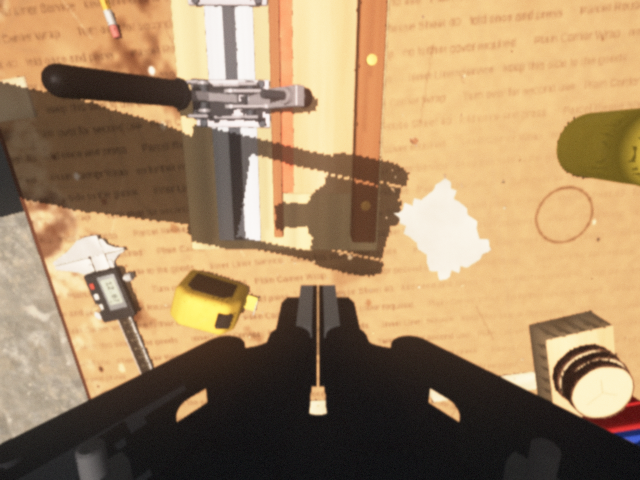

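The wrist view shows the tool above and just beyond the base's right end (row 245). The board channel runs between columns 293 and 352, with the board's end in shadow. I'll locate that end with depth.

```bash
cat >> h.py <<'E'
from scipy.spatial.transform import Rotation as Ro
def wcloud(d,s):
    v,u=np.mgrid[0:480,0:640]; z=d['z_map'].astype(float); K=d['camera_matrix']
    c=np.stack([(u-K[0,2])*z/K[0,0],(v-K[1,2])*z/K[1,1],z],-1);H=d['hand_eye']
    return (c@H[:3,:3].T+H[:3,3])@Ro.from_rotvec(s['orientation']).as_matrix().T+s['ee_pos']
E
python3 - <<'E'
from h import *
d=dict(np.load('wrist.npz'));s=ctrl.get_state();P=wcloud(d,s);z=np.load('jig.npz')
Q=np.concatenate([(P[...,:2]-z['o'])@z['R'],P[...,2:]],-1)
for r in range(40,260,8): print(r,Q[r,310].round(4),Q[r,330].round(4))
print('fence row',[Q[r,c].round(3) for r,c in((60,340),(60,352),(60,360),(60,370),(220,360),(220,375),(60,290),(60,283),(60,275))])
print('grip',Q[75,55].round(3),Q[80,70].round(3),Q[90,170].round(3),'bolt/arm tip',Q[97,305].round(3),Q[97,298].round(3))
# fence front edge in jig frame: first col with z>.035 per row
for r in(20,60,100,150,200,230):
    c=[c for c in range(340,400) if Q[r,c,2]>.039 and Q[r,c,0]>.025]; print(r,Q[r,c[0]].round(4) if c else None,Q[r,c[-1]].round(4) if c else None)
I=d['image'][120:260,240:400,::-1].astype(float);I=np.clip(I*2,0,255);cv2.imwrite('pics/w1c.png',cv2.resize(I.astype(np.uint8),None,fx=4,fy=4))
E
```

```text
40 [-0.0052 -0.0464  0.038 ] [ 0.0111 -0.046   0.0368]
48 [-0.0053 -0.0522  0.0374] [ 0.0111 -0.0522  0.0379]
56 [-0.0053 -0.0583  0.0383] [ 0.0112 -0.0582  0.0381]
64 [-0.0053 -0.0643  0.0381] [ 0.0113 -0.0641  0.0373]
72 [-0.0053 -0.0705  0.0384] [ 0.0113 -0.0706  0.0399]
80 [-0.0053 -0.0765  0.0373] [ 0.0114 -0.0766  0.0386]
88 [-0.0053 -0.0827  0.0373] [ 0.0115 -0.0827  0.0373]
96 [-0.0043 -0.0941  0.0898] [ 0.0116 -0.089   0.038 ]
104 [-0.0053 -0.0955  0.0382] [ 0.0117 -0.0954  0.0378]
112 [-0.0053 -0.1019  0.0379] [ 0.0117 -0.1018  0.0379]
120 [-0.0054 -0.1084  0.0376] [ 0.0118 -0.1083  0.0369]
128 [-0.0054 -0.115   0.0386] [ 0.0119 -0.1149  0.0367]
136 [-0.0054 -0.1216  0.0375] [ 0.012  -0.1216  0.037 ]
144 [-0.0055 -0.1284  0.035 ] [ 0.0121 -0.1283  0.0365]
152 [-0.0054 -0.1352  0.0375] [ 0.0122 -0.1351  0.0369]
160 [-0.0054 -0.1421  0.0376] [ 0.0123 -0.1421  0.0368]
168 [-0.0054 -0.149   0.0381] [ 0.0123 -0.149   0.0369]
176 [-0.0055 -0.1562  0.0364] [ 0.0124 -0.156   0.0379]
184 [-0.0055 -0.1632  0.0375] [ 0.0125 -0.1632  0.0372]
192 [-0.0055 -0.1705  0.0371] [ 0.0126 -0.17
[... 543 characters left out ...]
), array([ 0.036, -0.062,  0.042]), array([ 0.043, -0.062,  0.044]), array([ 0.04 , -0.195,  0.042]), array([ 0.054, -0.195,  0.042]), array([-0.022, -0.061,  0.038]), array([-0.028, -0.061,  0.038]), array([-0.035, -0.059,  0.027])]
grip [-0.131 -0.092  0.171] [-0.126 -0.094  0.167] [-0.094 -0.093  0.118] bolt/arm tip [-0.008 -0.095  0.091] [-0.012 -0.096  0.1  ]
20 [ 0.034  -0.0322  0.04  ] [ 0.0551 -0.0328  0.0425]
60 [ 0.0251 -0.0615  0.0398] [ 0.0549 -0.062   0.0432]
100 [ 0.0335 -0.0922  0.0393] [ 0.0549 -0.0924  0.0422]
150 [ 0.0338 -0.1332  0.0406] [ 0.0545 -0.1331  0.0417]
200 [ 0.0333 -0.177   0.0408] [ 0.055  -0.177   0.0404]
230 [ 0.0331 -0.2048  0.0411] [ 0.054  -0.2043  0.0426]
```

View pics/w1c.png

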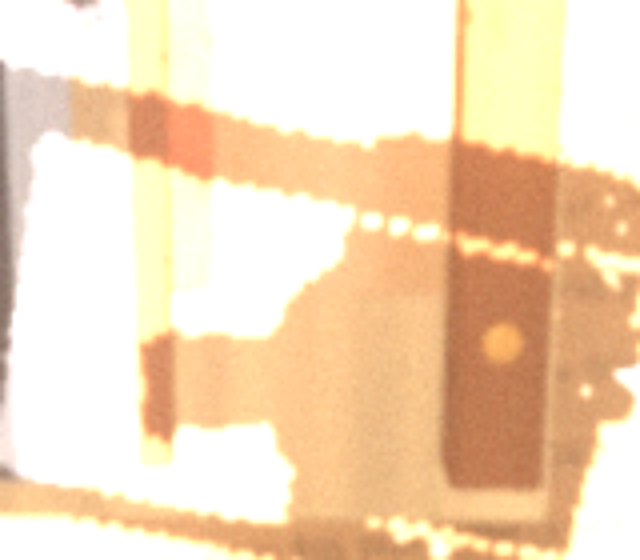

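```bash
python3 -m jog '[{"gripper":1,"travel":[-0.03,0,0.1],"turn":[0,0.07,0]},{"gripper":1,"travel":[-0.03,0,0.2],"turn":[0,0.14,0]},{"gripper":1,"travel":[-0.03,0,0.3],"turn":[0,0.2,0]},{"gripper":1,"travel":[-0.03,0,0.4],"turn":[0,0.222,0]},{"gripper":1,"travel":[-0.03,0,0.5],"turn":[0,0.222,0]},{"gripper":1,"travel":[-0.03,0,0.58],"turn":[0,0.222,0]},{"gripper":1,"travel":[-0.03,0,0.64],"turn":[0,0.222,0]},{"gripper":1,"travel":[-0.03,0,0.675],"turn":[0,0.222,0]},{"gripper":1,"travel":[-0.03,0,0.68],"turn":[0,0.222,0]}]'
```

```text
time_s: 1.48
ee_pos: [0.5737, -0.1348, 0.0246]
orientation: [-2.154, -1.913, -0.377]
ft_force: [0.1, 1.0, -0.7]
opening: -0.0001
grasp_force: 0.0
```

```bash
python3 -m jog '[{"gripper":1,"travel":[0.01,0,0.0036],"turn":[0,0,0]},{"gripper":1,"travel":[0.02,0,0.0073],"turn":[0,0,0]},{"gripper":1,"travel":[0.034,0,0.0124],"turn":[0,0,0]},{"gripper":1,"travel":[0.049,0,0.0178],"turn":[0,0,0]},{"gripper":1,"travel":[0.064,0,0.0233],"turn":[0,0,0]},{"gripper":1,"travel":[0.079,0,0.0288],"turn":[0,0,0]},{"gripper":1,"travel":[0.094,0,0.0342],"turn":[0,0,0]},{"gripper":1,"travel":[0.109,0,0.0397],"turn":[0,0,0]},{"gripper":1,"travel":[0.124,0,0.0451],"turn":[0,0,0]},{"gripper":1,"travel":[0.135,0,0.0491],"turn":[0,0,0]}]'
```

```text
time_s: 2.32
ee_pos: [0.5802, -0.0937, 0.0274]
orientation: [-2.159, -1.915, -0.38]
ft_force: [-0.3, -1.2, 1.9]
opening: -0.0001
grasp_force: 0.9
```

```bash
python3 -m jog '[{"gripper":1,"travel":[0.008,0,0.003],"turn":[0,0,0]},{"gripper":1,"travel":[0.016,0,0.006],"turn":[0,0,0]},{"gripper":1,"travel":[0.023,0,0.0085],"turn":[0,0,0]},{"gripper":1,"travel":[0.028,0,0.0102],"turn":[0,0,0]},{"gripper":1,"travel":[0.031,0,0.0113],"turn":[0,0,0]}]'
python3 -m jog '[{"gripper":1,"travel":[0.003,0,0.001],"turn":[0,0,0]},{"gripper":1,"travel":[0.005,0,0.002],"turn":[0,0,0]}]'
python3 - <<'E'
from h import *
s=ctrl.get_state();z=np.load('jig.npz');print((s['ee_pos'][:2]-z['o'])@z['R'],s['ee_pos'],s['ft_force'])
E
```

```text
time_s: 2.73
ee_pos: [0.5813, -0.0842, 0.0272]
orientation: [-2.159, -1.915, -0.38]
ft_force: [-0.2, -2.4, 2.4]
opening: 0.0001
grasp_force: 0.9
time_s: 2.9
ee_pos: [0.5815, -0.0828, 0.0272]
orientation: [-2.159, -1.915, -0.38]
ft_force: [0.5, -2.0, 0.8]
opening: 0.0005
grasp_force: 1.0
[ 0.00075474 -0.14503939] [ 0.58153727 -0.0828059   0.0271875 ] [ 0.5278099  -2.0166967   0.80092757]
```

Corner is near −0.135; creep on until the force rises.

```bash
python3 -m jog '[{"gripper":1,"travel":[0.003,0,0.001],"turn":[0,0,0]},{"gripper":1,"travel":[0.006,0,0.002],"turn":[0,0,0]}]'
python3 -m jog '[{"gripper":1,"travel":[0.003,0,0.001],"turn":[0,0,0]},{"gripper":1,"travel":[0.005,0,0.002],"turn":[0,0,0]}]'
```

```text
time_s: 3.07
ee_pos: [0.5818, -0.0809, 0.0272]
orientation: [-2.159, -1.915, -0.38]
ft_force: [1.1, -1.4, 0.2]
opening: 0.0
grasp_force: 0.8
time_s: 3.23
ee_pos: [0.582, -0.0805, 0.0272]
orientation: [-2.16, -1.918, -0.378]
ft_force: [-1.5, -5.7, 1.8]
opening: -0.0002
grasp_force: 3.5
```

```bash
python3 -m jog '[{"gripper":1,"travel":[0.003,0,0.001],"turn":[0,0,0]},{"gripper":1,"travel":[0.005,0,0.002],"turn":[0,0,0]}]'
```

```text
time_s: 3.4
ee_pos: [0.5824, -0.0804, 0.0272]
orientation: [-2.162, -1.92, -0.377]
ft_force: [-3.0, -10.8, 2.8]
opening: 0.0005
grasp_force: 5.2
```

The board has reached the stop: the position stalled and the force rose to about 11 N. Retreat, then straighten the tool up.

```bash
python3 -m jog '[{"gripper":1,"travel":[0,0,0],"turn":[0,0,0]},{"gripper":1,"travel":[0,0,0],"turn":[0,0,0]},{"gripper":1,"travel":[-0.02,0,-0.007],"turn":[0,0,0]},{"gripper":1,"travel":[-0.06,0,-0.03],"turn":[0,0,0]},{"gripper":1,"travel":[-0.06,0,-0.15],"turn":[0,0,0]},{"gripper":1,"travel":[-0.06,0,-0.28],"turn":[0,0,0]},{"gripper":1,"travel":[-0.06,0,-0.41],"turn":[0,-0.07,0]},{"gripper":1,"travel":[-0.06,0,-0.54],"turn":[0,-0.14,0]},{"gripper":1,"travel":[-0.06,0,-0.66],"turn":[0,-0.21,0]},{"gripper":1,"travel":[-0.06,0,-0.7],"turn":[0,-0.222,0]}]'
python3 - <<'E'
from h import *
s=ctrl.get_state();d=grab('wrist');P=wcloud(d,s);z=np.load('jig.npz')
print((s['ee_pos'][:2]-z['o'])@z['R'],s['ee_pos'],s['orientation'])
Q=np.concatenate([(P[...,:2]-z['o'])@z['R'],P[...,2:]],-1).reshape(-1,3);C=d['image'].reshape(-1,3)
b=Q[(abs(Q[:,0])<.02)&(abs(Q[:,2]-.038)<.004)];print('board y',np.percentile(b[:,1],[.1,.5,1,99,99.9]))
m=(C.max(1)<70)&(Q[:,2]>.1)&(Q[:,2]<.19)&(Q[:,0]<-.08)&(Q[:,0]>-.16)
for a,bb in((-.13,-.05),(-.04,.05),(.05,.14)):
    t=Q[m&(Q[:,1]>a)&(Q[:,1]<bb)]
    if len(t)>10: print(len(t),np.percentile(t,[2,50,98],axis=0).round(4).tolist())
cv2.imwrite('pics/w2.png',d['image'][...,::-1])
E
```

```text
time_s: 4.23
ee_pos: [0.5749, -0.1664, 0.2262]
orientation: [2.34, 2.079, 0.005]
ft_force: [0.8, -0.0, 0.8]
opening: 0.0002
grasp_force: 0.0
[ 0.00433693 -0.22881189] [ 0.57487787 -0.16639009  0.22620194] [2.33967889 2.07887659 0.00485196]
board y [-0.13279542 -0.13268183 -0.1325569  -0.05973264 -0.05907286]
3457 [[-0.1336, -0.1029, 0.1066], [-0.1081, -0.0987, 0.1359], [-0.0871, -0.0893, 0.167]]
```

View pics/w2.png

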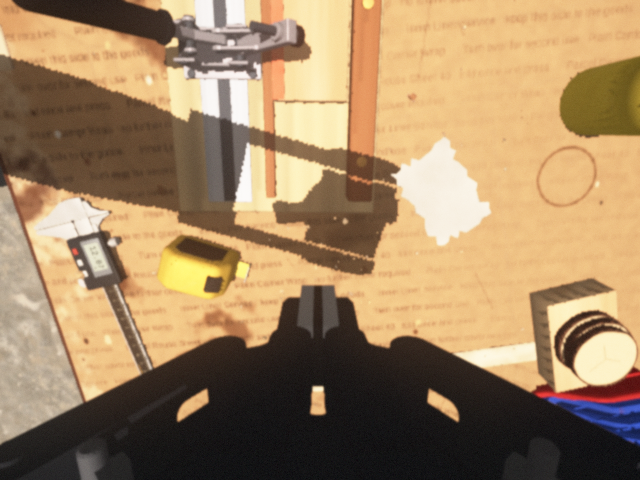

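The board's end now sits at row ~100, home by depth (−0.133 against −0.131 nominal), and the right clamp is still up. Move above the middle grip.

```bash
python3 -m jog '[{"gripper":1,"travel":[0.08,-0.04,0],"turn":[0,0,0]},{"gripper":1,"travel":[0.18,-0.09,0],"turn":[0,0,0]},{"gripper":1,"travel":[0.29,-0.14,0],"turn":[0,0,0]},{"gripper":1,"travel":[0.4,-0.2,0],"turn":[0,0,0]},{"gripper":1,"travel":[0.51,-0.25,0],"turn":[0,0,0]},{"gripper":1,"travel":[0.61,-0.3,0],"turn":[0,0,0]},{"gripper":1,"travel":[0.7,-0.35,0],"turn":[0,0,0]},{"gripper":1,"travel":[0.76,-0.378,0],"turn":[0,0,0]},{"gripper":1,"travel":[0.773,-0.383,0],"turn":[0,0,0]},{"gripper":1,"travel":[0.773,-0.383,0],"turn":[0,0,0]}]'
python3 - <<'E'
from h import *
s=ctrl.get_state();d=grab('wrist');P=wcloud(d,s);z=np.load('jig.npz')
print((s['ee_pos'][:2]-z['o'])@z['R'],s['ee_pos'],s['orientation'])
Q=np.concatenate([(P[...,:2]-z['o'])@z['R'],P[...,2:]],-1).reshape(-1,3);C=d['image'].reshape(-1,3)
m=(C.max(1)<70)&(Q[:,2]>.1)&(Q[:,2]<.185)&(Q[:,0]<-.08)&(Q[:,0]>-.16)
for a,bb in((-.13,-.05),(-.04,.05),(.05,.14)):
    t=Q[m&(Q[:,1]>a)&(Q[:,1]<bb)]
    if len(t)>10: print(len(t),np.percentile(t,[2,50,98],axis=0).round(4).tolist())
m=(abs(Q[:,0])<.02)&(abs(Q[:,2]-.038)<.003);print('board',np.percentile(Q[m][:,1],[90,99,99.9]))
m=(abs(Q[:,0])<.02)&(Q[:,2]>.041)&(Q[:,2]<.046)&(Q[:,1]>.1);print('stop',m.sum() and np.percentile(Q[m][:,1],[.5,2,50,99]))
cv2.imwrite('pics/w3.png',d['image'][...,::-1])
E
```

```text
time_s: 5.12
ee_pos: [0.4835, 0.0791, 0.2164]
orientation: [-2.345, -2.085, 0.004]
ft_force: [-0.1, 0.1, 0.3]
opening: -0.0002
grasp_force: 0.0
[-0.11628685  0.00366429] [0.48350132 0.07905971 0.21636619] [-2.34510663 -2.08511918  0.00388427]
151 [[-0.1192, -0.0957, 0.1433], [-0.1166, -0.0913, 0.1487], [-0.1126, -0.088, 0.1548]]
2430 [[-0.1392, -0.0032, 0.1052], [-0.1166, 0.0062, 0.1483], [-0.0868, 0.0115, 0.1705]]
533 [[-0.1209, 0.0841, 0.1042], [-0.0994, 0.0876, 0.1237], [-0.0877, 0.0962, 0.1553]]
board [0.11936286 0.16995074 0.17242164]
stop [0.12912492 0.12960806 0.14206479 0.1545425 ]
```

View pics/w3.png

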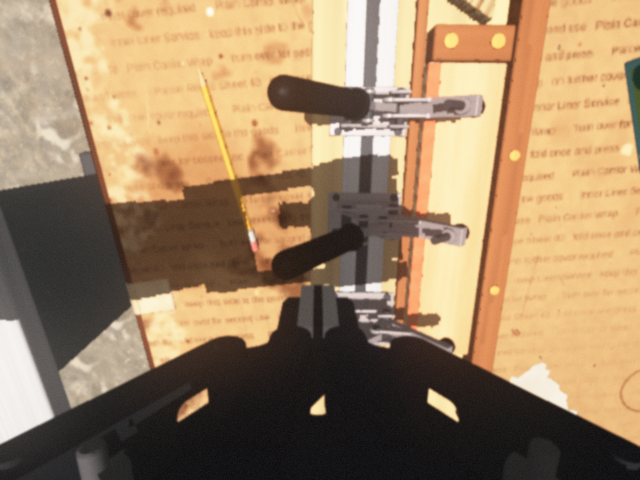

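The wrist view shows the board's left end against the stop (row ~60) with no visible gap. The middle grip lies straight ahead of the fingers, and the pencil lies clear at (230,160). Now press down along the arc.

```bash
python3 -m jog '[{"gripper":1,"travel":[0.003,0.01,0.07],"turn":[0,0,0]},{"gripper":1,"travel":[0.003,0.01,0.13],"turn":[0,0,0]},{"gripper":1,"travel":[0.003,0.01,0.165],"turn":[0,0,0]},{"gripper":1,"travel":[0.003,0.01,0.185],"turn":[0,0,0]},{"gripper":1,"travel":[0.003,0.005,0.205],"turn":[0,0,0]},{"gripper":1,"travel":[0.003,-0.005,0.225],"turn":[0,0,0]},{"gripper":1,"travel":[0.003,-0.015,0.245],"turn":[0,0,0]}]'
python3 -m jog '[{"gripper":1,"travel":[0,-0.012,0.02],"turn":[0,0,0]},{"gripper":1,"travel":[0,-0.025,0.04],"turn":[0,0,0]},{"gripper":1,"travel":[0,-0.037,0.06],"turn":[0,0,0]},{"gripper":1,"travel":[0,-0.047,0.08],"turn":[0,0,0]}]'
```

```text
time_s: 5.75
ee_pos: [0.4836, 0.0791, 0.147]
orientation: [2.347, 2.081, 0.007]
ft_force: [1.4, -0.6, 6.0]
opening: -0.0002
grasp_force: 2.6
time_s: 6.08
ee_pos: [0.4704, 0.0811, 0.1234]
orientation: [2.345, 2.081, 0.01]
ft_force: [4.8, -0.4, 3.5]
opening: -0.0006
grasp_force: 2.6
```

```bash
python3 -m jog '[{"gripper":1,"travel":[0,-0.015,0.02],"turn":[0,0,0]},{"gripper":1,"travel":[0,-0.028,0.04],"turn":[0,0,0]},{"gripper":1,"travel":[0,-0.04,0.06],"turn":[0,0,0]},{"gripper":1,"travel":[0,-0.05,0.08],"turn":[0,0,0]},{"gripper":1,"travel":[0,-0.058,0.1],"turn":[0,0,0]},{"gripper":1,"travel":[0,-0.064,0.115],"turn":[0,0,0]}]'
```

```text
time_s: 6.58
ee_pos: [0.4459, 0.0836, 0.085]
orientation: [-2.348, -2.083, 0.004]
ft_force: [1.2, -0.1, 1.3]
opening: 0.0002
grasp_force: 0.7
```

```bash
python3 -m jog '[{"gripper":1,"travel":[0,0,0.005],"turn":[0,0,0]},{"gripper":1,"travel":[0,0,0.01],"turn":[0,0,0]}]'
python3 - <<'E'
from h import *
s=ctrl.get_state();z=np.load('jig.npz');print((s['ee_pos'][:2]-z['o'])@z['R'])
E
```

```text
time_s: 6.75
ee_pos: [0.4456, 0.0837, 0.0821]
orientation: [-2.348, -2.083, 0.006]
ft_force: [-0.2, 0.8, 1.1]
opening: 0.0003
grasp_force: 0.7
[-0.15447588  0.00361852]
```

```bash
python3 -m jog '[{"gripper":1,"travel":[0,0,0.004],"turn":[0,0,0]},{"gripper":1,"travel":[0,0,0.008],"turn":[0,0,0]}]'
```

```text
time_s: 6.92
ee_pos: [0.4468, 0.0836, 0.0804]
orientation: [-2.349, -2.084, 0.003]
ft_force: [-1.8, 0.3, 2.3]
opening: -0.0003
grasp_force: 1.1
```

```bash
python3 -m jog '[{"gripper":1,"travel":[0,0,0.004],"turn":[0,0,0]},{"gripper":1,"travel":[0,0,0.008],"turn":[0,0,0]}]'
```

```text
time_s: 7.08
ee_pos: [0.4467, 0.0837, 0.0786]
orientation: [-2.348, -2.084, 0.003]
ft_force: [-4.8, 0.5, 7.3]
opening: -0.0001
grasp_force: 3.2
```

```bash
python3 -m jog '[{"gripper":1,"travel":[0,0,0.003],"turn":[0,0,0]},{"gripper":1,"travel":[0,0,0.006],"turn":[0,0,0]}]'
```

```text
time_s: 7.25
ee_pos: [0.4464, 0.0837, 0.0771]
orientation: [-2.348, -2.083, 0.004]
ft_force: [-6.7, -0.1, 8.1]
opening: 0.0001
grasp_force: 4.6
```

```bash
python3 -m jog '[{"gripper":1,"travel":[0,0,0.003],"turn":[0,0,0]},{"gripper":1,"travel":[0,0,0.006],"turn":[0,0,0]}]'
```

```text
time_s: 7.42
ee_pos: [0.4463, 0.0837, 0.0756]
orientation: [-2.348, -2.083, 0.005]
ft_force: [-7.6, -0.0, 11.8]
opening: 0.0002
grasp_force: 5.9
```

```bash
python3 -m jog '[{"gripper":1,"travel":[0,0,0.003],"turn":[0,0,0]},{"gripper":1,"travel":[0,0,0.006],"turn":[0,0,0]}]'
```

```text
time_s: 7.58
ee_pos: [0.4463, 0.0838, 0.0742]
orientation: [-2.348, -2.083, 0.005]
ft_force: [-7.8, 0.4, 14.3]
opening: 0.0002
grasp_force: 7.2
```

```bash
python3 -m jog '[{"gripper":1,"travel":[0,0,0.004],"turn":[0,0,0]},{"gripper":1,"travel":[0,0,0.008],"turn":[0,0,0]},{"gripper":1,"travel":[0,0,0.008],"turn":[0,0,0]},{"gripper":1,"travel":[0,0,0.008],"turn":[0,0,0]}]'
python3 - <<'E'
from h import *
d=grab('side')
im=d['image'][225:395,222:372,::-1]
cv2.imwrite('pics/c2.png',cv2.resize(im,None,fx=3.5,fy=3.5,interpolation=cv2.INTER_CUBIC))
E
```

```text
time_s: 7.92
ee_pos: [0.4462, 0.0838, 0.0722]
orientation: [-2.347, -2.083, 0.006]
ft_force: [-9.9, 0.5, 16.6]
opening: -0.0
grasp_force: 8.6
```

View pics/c2.png

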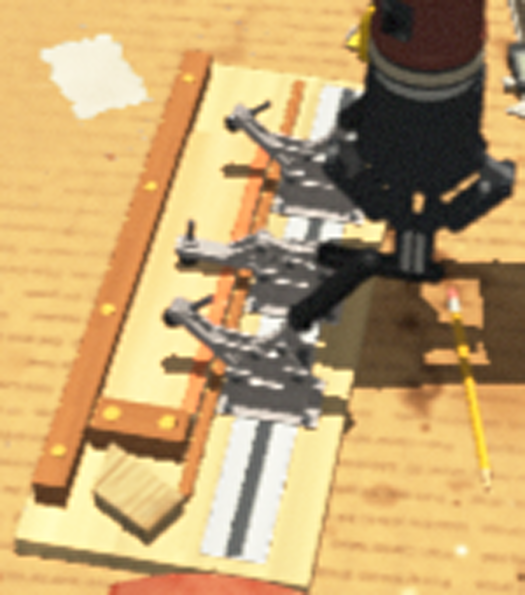

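The middle arm is down, with its tip at (185,250), and the handle is near level under the finger at (413,255). The outer handles are still up. I'll measure the handle's inclination from depth.

```bash
cat > mh.py <<'E'
from h import *
import sys
d=grab('side');X=cloud(d);z=np.load('jig.npz')
Q=np.concatenate([(X[...,:2]-z['o'])@z['R'],X[...,2:]],-1).reshape(-1,3);C=d['image'].reshape(-1,3)
yc=float(sys.argv[1])
m=(C.max(1)<70)&(abs(Q[:,1]-yc)<.022)&(Q[:,2]>.04)&(Q[:,2]<.2)
for a in np.arange(-.195,-.08,.01):
    t=Q[m&(Q[:,0]>=a)&(Q[:,0]<a+.01)]
    if len(t)>2: print(a.round(3),len(t),'z',np.percentile(t[:,2],[5,50,95]).round(3),'y',np.percentile(t[:,1],[5,50,95]).round(3))
m=(abs(Q[:,1]-yc+.003)<.02)&(abs(Q[:,0])<.03)&(Q[:,2]>.046)
print('arm z',[(a.round(3),np.percentile(Q[m&(abs(Q[:,0]-a)<.005)][:,2],[10,50,90]).round(3)) for a in(-.02,-.01,0.,.01) if (m&(abs(Q[:,0]-a)<.005)).sum()>3])
E
python3 mh.py 0.004
```

```text
-0.195 85 z [0.136 0.158 0.193] y [0.    0.013 0.017]
-0.185 84 z [0.125 0.138 0.188] y [-0.005  0.014  0.018]
-0.175 104 z [0.068 0.138 0.181] y [0.002 0.014 0.024]
-0.165 116 z [0.067 0.13  0.177] y [0.009 0.015 0.023]
-0.155 117 z [0.066 0.132 0.174] y [0.006 0.015 0.021]
-0.145 133 z [0.067 0.13  0.18 ] y [0.006 0.017 0.024]
-0.135 90 z [0.072 0.133 0.182] y [-0.005  0.014  0.018]
-0.125 104 z [0.127 0.145 0.19 ] y [-0.005  0.014  0.018]
-0.115 95 z [0.072 0.158 0.184] y [0.    0.011 0.017]
-0.105 78 z [0.065 0.154 0.171] y [-0.005  0.011  0.018]
-0.095 33 z [0.052 0.07  0.164] y [-0.003  0.008  0.017]Traceback (most recent call last):
  File "mh.py", line 11, in <module>
    print('arm z',[(a.round(3),np.percentile(Q[m&(abs(Q[:,0]-a)<.005)][:,2],[10,50,90]).round(3)) for a in(-.02,-.01,0.,.01) if (m&(abs(Q[:,0]-a)<.005)).sum()>3])
                    ^^^^^^^
AttributeError: 'float' object has no attribute 'round'
```

```bash
sed -i 's/(a.round(3)/(round(a,3)/' mh.py; python3 -m jog '[{"gripper":1,"travel":[0,0,-0.03],"turn":[0,0,0]},{"gripper":1,"travel":[0,0,-0.12],"turn":[0,0,0]},{"gripper":1,"travel":[0,0,-0.24],"turn":[0,0,0]},{"gripper":1,"travel":[0,0,-0.36],"turn":[0,0,0]},{"gripper":1,"travel":[0,0,-0.46],"turn":[0,0,0]},{"gripper":1,"travel":[0,0,-0.5],"turn":[0,0,0]},{"gripper":1,"travel":[0,0,-0.5],"turn":[0,0,0]}]'; python3 mh.py 0.004
```

```text
time_s: 8.6
ee_pos: [0.4508, 0.0837, 0.2249]
orientation: [2.345, 2.081, 0.011]
ft_force: [0.4, -0.2, 0.2]
opening: -0.0
grasp_force: 0.0
-0.175 20 z [0.075 0.079 0.082] y [0.003 0.007 0.011]
-0.165 25 z [0.073 0.079 0.083] y [0.002 0.007 0.012]
-0.155 29 z [0.071 0.078 0.083] y [0.001 0.009 0.012]
-0.145 30 z [0.068 0.078 0.082] y [0.002 0.009 0.013]
-0.135 11 z [0.068 0.078 0.082] y [-0.001  0.005  0.009]
-0.125 6 z [0.076 0.079 0.081] y [-0.003  0.001  0.005]
-0.115 22 z [0.074 0.077 0.081] y [-0.003  0.006  0.011]
-0.105 32 z [0.066 0.075 0.078] y [-0.001  0.008  0.011]
-0.095 31 z [0.054 0.074 0.08 ] y [0.002 0.008 0.017]
arm z [(-0.02, array([0.051, 0.055, 0.057])), (-0.01, array([0.05 , 0.055, 0.058])), (0.0, array([0.052, 0.059, 0.074])), (0.01, array([0.05 , 0.055, 0.059]))]
```

The middle handle stays level after release, with its top at 0.082 as specified. Now the left one.

```bash
python3 -m jog '[{"gripper":1,"travel":[0.08,0.03,0],"turn":[0,0,0]},{"gripper":1,"travel":[0.17,0.06,0],"turn":[0,0,0]},{"gripper":1,"travel":[0.25,0.09,0],"turn":[0,0,0]},{"gripper":1,"travel":[0.29,0.11,0.02],"turn":[0,0,0]},{"gripper":1,"travel":[0.296,0.113,0.03],"turn":[0,0,0]},{"gripper":1,"travel":[0.296,0.113,0.03],"turn":[0,0,0]}]'
python3 - <<'E'
from h import *
s=ctrl.get_state();d=grab('wrist');P=wcloud(d,s);z=np.load('jig.npz')
print((s['ee_pos'][:2]-z['o'])@z['R'],s['ee_pos'])
Q=np.concatenate([(P[...,:2]-z['o'])@z['R'],P[...,2:]],-1).reshape(-1,3);C=d['image'].reshape(-1,3)
m=(C.max(1)<70)&(Q[:,2]>.1)&(Q[:,2]<.185)&(Q[:,0]<-.08)&(Q[:,0]>-.16)
t=Q[m&(Q[:,1]>.05)&(Q[:,1]<.14)];print(len(t),np.percentile(t,[2,50,98],axis=0).round(4).tolist())
E
```

```text
time_s: 9.15
ee_pos: [0.4897, 0.1676, 0.2077]
orientation: [-2.346, -2.084, 0.01]
ft_force: [-0.2, -0.6, -0.3]
opening: -0.0003
grasp_force: 0.0
[-0.12095288  0.09232189] [0.48968064 0.16762469 0.20768744]
2596 [[-0.1383, 0.0868, 0.105], [-0.1162, 0.0962, 0.1482], [-0.0861, 0.1013, 0.1704]]
```

```bash
python3 -m jog '[{"gripper":1,"travel":[0.006,0.01,0.05],"turn":[0,0,0]},{"gripper":1,"travel":[0.006,0.01,0.1],"turn":[0,0,0]},{"gripper":1,"travel":[0.006,0.01,0.136],"turn":[0,0,0]},{"gripper":1,"travel":[0.006,0.01,0.156],"turn":[0,0,0]},{"gripper":1,"travel":[0.006,0.005,0.176],"turn":[0,0,0]},{"gripper":1,"travel":[0.006,-0.005,0.196],"turn":[0,0,0]},{"gripper":1,"travel":[0.006,-0.015,0.216],"turn":[0,0,0]}]'
python3 -m jog '[{"gripper":1,"travel":[0,-0.012,0.02],"turn":[0,0,0]},{"gripper":1,"travel":[0,-0.025,0.04],"turn":[0,0,0]},{"gripper":1,"travel":[0,-0.037,0.06],"turn":[0,0,0]},{"gripper":1,"travel":[0,-0.047,0.08],"turn":[0,0,0]}]'
```

```text
time_s: 9.78
ee_pos: [0.4902, 0.17, 0.1491]
orientation: [2.348, 2.082, 0.008]
ft_force: [1.4, -1.1, 5.7]
opening: -0.0001
grasp_force: 2.5
time_s: 10.12
ee_pos: [0.4766, 0.1719, 0.1249]
orientation: [2.347, 2.082, 0.01]
ft_force: [4.8, -1.1, 2.1]
opening: -0.0002
grasp_force: 2.4
```

```bash
python3 -m jog '[{"gripper":1,"travel":[0,-0.015,0.02],"turn":[0,0,0]},{"gripper":1,"travel":[0,-0.028,0.04],"turn":[0,0,0]},{"gripper":1,"travel":[0,-0.04,0.06],"turn":[0,0,0]},{"gripper":1,"travel":[0,-0.05,0.08],"turn":[0,0,0]},{"gripper":1,"travel":[0,-0.058,0.1],"turn":[0,0,0]},{"gripper":1,"travel":[0,-0.064,0.115],"turn":[0,0,0]}]'
```

```text
time_s: 10.62
ee_pos: [0.4528, 0.1739, 0.087]
orientation: [-2.349, -2.084, 0.004]
ft_force: [1.0, 0.1, 1.2]
opening: -0.0002
grasp_force: 0.7
```

```bash
python3 -m jog '[{"gripper":1,"travel":[0,0,0.007],"turn":[0,0,0]},{"gripper":1,"travel":[0,0,0.014],"turn":[0,0,0]},{"gripper":1,"travel":[0,0,0.021],"turn":[0,0,0]},{"gripper":1,"travel":[0,0,0.028],"turn":[0,0,0]}]'
```

```text
time_s: 10.95
ee_pos: [0.4535, 0.1739, 0.0796]
orientation: [-2.349, -2.084, 0.004]
ft_force: [-2.8, -0.4, 4.2]
opening: -0.0003
grasp_force: 2.3
```

```bash
python3 -m jog '[{"gripper":1,"travel":[0,0,0.005],"turn":[0,0,0]},{"gripper":1,"travel":[0,0,0.01],"turn":[0,0,0]},{"gripper":1,"travel":[0,0,0.015],"turn":[0,0,0]},{"gripper":1,"travel":[0,0,0.015],"turn":[0,0,0]}]'
```

```text
time_s: 11.28
ee_pos: [0.4531, 0.1741, 0.076]
orientation: [-2.348, -2.083, 0.006]
ft_force: [-6.3, -0.3, 10.8]
opening: 0.0004
grasp_force: 5.3
```

```bash
python3 -m jog '[{"gripper":1,"travel":[0,0,0.005],"turn":[0,0,0]},{"gripper":1,"travel":[0,0,0.01],"turn":[0,0,0]},{"gripper":1,"travel":[0,0,0.013],"turn":[0,0,0]},{"gripper":1,"travel":[0,0,0.013],"turn":[0,0,0]},{"gripper":1,"travel":[0,0,0.013],"turn":[0,0,0]}]'
python3 -m jog '[{"gripper":1,"travel":[0,0,-0.03],"turn":[0,0,0]},{"gripper":1,"travel":[0,0,-0.12],"turn":[0,0,0]},{"gripper":1,"travel":[0,0,-0.24],"turn":[0,0,0]},{"gripper":1,"travel":[0,0,-0.36],"turn":[0,0,0]},{"gripper":1,"travel":[0,0,-0.46],"turn":[0,0,0]},{"gripper":1,"travel":[0,0,-0.5],"turn":[0,0,0]},{"gripper":1,"travel":[0,0,-0.5],"turn":[0,0,0]}]'; python3 mh.py 0.094
python3 - <<'E'
from h import *
s=ctrl.get_state();z=np.load('jig.npz');print((s['ee_pos'][:2]-z['o'])@z['R'])
E
```

```text
time_s: 11.7
ee_pos: [0.4531, 0.1742, 0.073]
orientation: [-2.348, -2.083, 0.006]
ft_force: [-9.1, 0.2, 15.4]
opening: -0.0001
grasp_force: 7.6
time_s: 12.28
ee_pos: [0.4576, 0.1746, 0.2258]
orientation: [2.347, 2.082, 0.012]
ft_force: [-0.2, -0.0, 0.9]
opening: 0.0
grasp_force: 0.0
-0.175 16 z [0.076 0.081 0.083] y [0.089 0.097 0.101]
-0.165 30 z [0.074 0.08  0.084] y [0.088 0.097 0.102]
-0.155 33 z [0.074 0.079 0.082] y [0.09  0.097 0.102]
-0.145 35 z [0.07  0.078 0.082] y [0.089 0.098 0.101]
-0.135 31 z [0.07  0.078 0.082] y [0.089 0.098 0.102]
-0.125 34 z [0.068 0.077 0.081] y [0.089 0.096 0.102]
-0.115 33 z [0.07  0.077 0.08 ] y [0.09  0.098 0.102]
-0.105 34 z [0.067 0.076 0.08 ] y [0.088 0.097 0.102]
-0.095 36 z [0.061 0.073 0.079] y [0.088 0.097 0.106]
arm z [(-0.02, array([0.05 , 0.054, 0.057])), (-0.01, array([0.05 , 0.055, 0.057])), (0.0, array([0.051, 0.058, 0.075])), (0.01, array([0.049, 0.055, 0.059]))]
[-0.15543266  0.0947244 ]
```

```bash
python3 -m jog '[{"gripper":1,"travel":[-0.07,0.02,0],"turn":[0,0,0]},{"gripper":1,"travel":[-0.17,0.04,0],"turn":[0,0,0]},{"gripper":1,"travel":[-0.28,0.06,0],"turn":[0,0,0]},{"gripper":1,"travel":[-0.39,0.08,0],"turn":[0,0,0]},{"gripper":1,"travel":[-0.49,0.1,0],"turn":[0,0,0]},{"gripper":1,"travel":[-0.57,0.12,0],"turn":[0,0,0]},{"gripper":1,"travel":[-0.62,0.13,0.02],"turn":[0,0,0]},{"gripper":1,"travel":[-0.629,0.133,0.03],"turn":[0,0,0]},{"gripper":1,"travel":[-0.629,0.133,0.03],"turn":[0,0,0]}]'
python3 - <<'E'
from h import *
s=ctrl.get_state();d=grab('wrist');P=wcloud(d,s);z=np.load('jig.npz')
print((s['ee_pos'][:2]-z['o'])@z['R'],s['ee_pos'])
Q=np.concatenate([(P[...,:2]-z['o'])@z['R'],P[...,2:]],-1).reshape(-1,3);C=d['image'].reshape(-1,3)
m=(C.max(1)<70)&(Q[:,2]>.1)&(Q[:,2]<.185)&(Q[:,0]<-.08)&(Q[:,0]>-.16)
t=Q[m&(Q[:,1]<-.05)&(Q[:,1]>-.14)];print(len(t),np.percentile(t,[2,50,98],axis=0).round(4).tolist())
E
```

```text
time_s: 13.08
ee_pos: [0.4696, -0.0184, 0.209]
orientation: [-2.348, -2.079, 0.006]
ft_force: [-0.8, 0.4, 0.8]
opening: -0.0
grasp_force: 0.0
[-0.11824023 -0.09480527] [ 0.46955557 -0.01843689  0.20899111]
2542 [[-0.1394, -0.0999, 0.1052], [-0.1168, -0.0909, 0.1474], [-0.0871, -0.0858, 0.1706]]
```

```bash
python3 -m jog '[{"gripper":1,"travel":[0.005,0.005,0.05],"turn":[0,0,0]},{"gripper":1,"travel":[0.005,0.005,0.1],"turn":[0,0,0]},{"gripper":1,"travel":[0.005,0.005,0.14],"turn":[0,0,0]},{"gripper":1,"travel":[0.005,0.005,0.16],"turn":[0,0,0]},{"gripper":1,"travel":[0.005,0,0.18],"turn":[0,0,0]},{"gripper":1,"travel":[0.005,-0.01,0.2],"turn":[0,0,0]},{"gripper":1,"travel":[0.005,-0.02,0.22],"turn":[0,0,0]}]'
python3 -m jog '[{"gripper":1,"travel":[0,-0.012,0.02],"turn":[0,0,0]},{"gripper":1,"travel":[0,-0.025,0.04],"turn":[0,0,0]},{"gripper":1,"travel":[0,-0.037,0.06],"turn":[0,0,0]},{"gripper":1,"travel":[0,-0.047,0.08],"turn":[0,0,0]}]'
```

```text
time_s: 13.72
ee_pos: [0.4685, -0.0157, 0.1486]
orientation: [2.346, 2.083, 0.006]
ft_force: [1.9, 0.2, 7.0]
opening: -0.0002
grasp_force: 2.6
time_s: 14.05
ee_pos: [0.455, -0.0143, 0.1247]
orientation: [2.345, 2.081, 0.008]
ft_force: [4.7, -0.2, 3.6]
opening: 0.0001
grasp_force: 2.4
```

```bash
python3 -m jog '[{"gripper":1,"travel":[0,-0.015,0.02],"turn":[0,0,0]},{"gripper":1,"travel":[0,-0.028,0.04],"turn":[0,0,0]},{"gripper":1,"travel":[0,-0.04,0.06],"turn":[0,0,0]},{"gripper":1,"travel":[0,-0.05,0.08],"turn":[0,0,0]},{"gripper":1,"travel":[0,-0.058,0.1],"turn":[0,0,0]},{"gripper":1,"travel":[0,-0.064,0.115],"turn":[0,0,0]}]'
```

```text
time_s: 14.55
ee_pos: [0.4311, -0.0116, 0.0867]
orientation: [-2.348, -2.083, 0.003]
ft_force: [0.6, -0.2, 1.1]
opening: -0.0001
grasp_force: 0.7
```

```bash
python3 -m jog '[{"gripper":1,"travel":[0,0,0.007],"turn":[0,0,0]},{"gripper":1,"travel":[0,0,0.014],"turn":[0,0,0]},{"gripper":1,"travel":[0,0,0.021],"turn":[0,0,0]},{"gripper":1,"travel":[0,0,0.028],"turn":[0,0,0]}]'
```

```text
time_s: 14.88
ee_pos: [0.4316, -0.0117, 0.0792]
orientation: [-2.348, -2.083, 0.004]
ft_force: [-3.8, 0.9, 5.5]
opening: 0.0003
grasp_force: 2.6
```

```bash
python3 -m jog '[{"gripper":1,"travel":[0,0,0.005],"turn":[0,0,0]},{"gripper":1,"travel":[0,0,0.01],"turn":[0,0,0]},{"gripper":1,"travel":[0,0,0.015],"turn":[0,0,0]},{"gripper":1,"travel":[0,0,0.015],"turn":[0,0,0]}]'
```

```text
time_s: 15.22
ee_pos: [0.4312, -0.0116, 0.0755]
orientation: [-2.347, -2.083, 0.006]
ft_force: [-6.8, 1.0, 12.3]
opening: -0.0002
grasp_force: 5.8
```

```bash
python3 -m jog '[{"gripper":1,"travel":[0,0,0.005],"turn":[0,0,0]},{"gripper":1,"travel":[0,0,0.01],"turn":[0,0,0]},{"gripper":1,"travel":[0,0,0.013],"turn":[0,0,0]},{"gripper":1,"travel":[0,0,0.013],"turn":[0,0,0]},{"gripper":1,"travel":[0,0,0.013],"turn":[0,0,0]}]'
python3 -m jog '[{"gripper":1,"travel":[0,0,-0.03],"turn":[0,0,0]},{"gripper":1,"travel":[0,0,-0.12],"turn":[0,0,0]},{"gripper":1,"travel":[0,0,-0.24],"turn":[0,0,0]},{"gripper":1,"travel":[0,0,-0.36],"turn":[0,0,0]},{"gripper":1,"travel":[0,0,-0.46],"turn":[0,0,0]},{"gripper":1,"travel":[0,0,-0.5],"turn":[0,0,0]},{"gripper":1,"travel":[0,0,-0.5],"turn":[0,0,0]}]'; for y in 0.094 0.004 -0.093; do echo $y; python3 mh.py $y|grep -E '^-0.1[567]|arm'; done
python3 - <<'E'
from h import *
d=dict(np.load('side.npz'))
im=d['image'][225:395,222:372,::-1]
cv2.imwrite('pics/c3.png',cv2.resize(im,None,fx=3.5,fy=3.5,interpolation=cv2.INTER_CUBIC))
E
```

```text
time_s: 15.63
ee_pos: [0.4311, -0.0116, 0.0725]
orientation: [-2.346, -2.082, 0.006]
ft_force: [-9.0, 1.3, 15.8]
opening: 0.0
grasp_force: 8.2
time_s: 16.22
ee_pos: [0.4361, -0.0125, 0.2259]
orientation: [2.344, 2.08, 0.009]
ft_force: [0.5, 0.1, -0.8]
opening: 0.0001
grasp_force: 0.0
0.094
-0.175 13 z [0.074 0.078 0.083] y [0.092 0.096 0.102]
-0.165 28 z [0.072 0.079 0.083] y [0.09  0.098 0.101]
-0.155 22 z [0.073 0.079 0.083] y [0.094 0.099 0.102]
arm z [(-0.02, array([0.05 , 0.055, 0.057])), (-0.01, array([0.051, 0.055, 0.058])), (0.0, array([0.052, 0.06 , 0.074])), (0.01, array([0.05 , 0.055, 0.058]))]
0.004
-0.175 18 z [0.07  0.078 0.082] y [0.003 0.008 0.012]
-0.165 31 z [0.07  0.08  0.083] y [0.    0.009 0.012]
-0.155 26 z [0.071 0.077 0.082] y [0.    0.008 0.011]
arm z [(-0.02, array([0.052, 0.055, 0.058])), (-0.01, array([0.05 , 0.055, 0.058])), (0.0, array([0.052, 0.059, 0.074])), (0.01, array([0.051, 0.054, 0.058]))]
-0.093
-0.175 14 z [0.077 0.079 0.085] y [-0.096 -0.087 -0.083]
-0.165 24 z [0.071 0.079 0.082] y [-0.095 -0.089 -0.084]
-0.155 25 z [0.069 0.077 0.082] y [-0.093 -0.089 -0.084]
arm z [(-0.02, array([0.051, 0.054, 0.057])), (-0.01, array([0.05 , 0.054, 0.057])), (0.0, array([0.052, 0.059, 0.075])), (0.01, array([0.052, 0.056, 0.059]))]
```

View pics/c3.png

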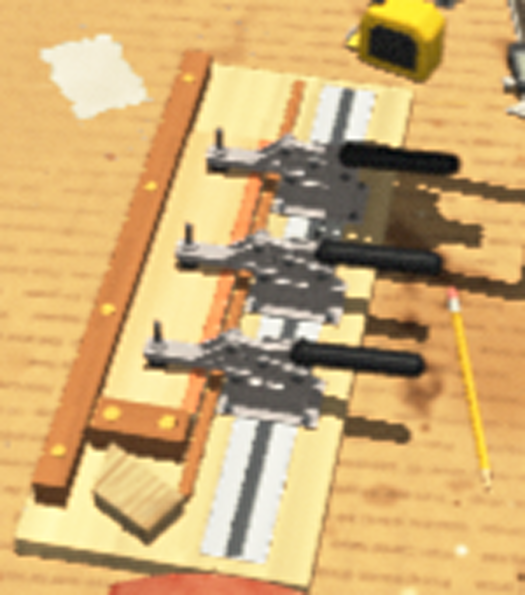

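All three handles are level (tips at (455,162), (437,262) and (420,363)), the arms are on the board, the board is at the stop, and the bystanders have not moved.

```bash
python3 -c "
from plant import ctrl
print(ctrl.hand_in())"
```

```text
the job is handed in; nothing more can be done
None
```

I handed the job in at about 16 s. The board is home against the stop, and the middle, left and right clamps were pressed fully down in that order. Wrist-force readings stayed under about 20 N, and no bystander in view had moved. The hand-in returned no verdict, and I could not measure the clamps' tip force on the board directly.

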